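# Scrub a tumbler and let the brush drip over its pot

## Robot

A 6-joint arm with a two-finger parallel gripper is mounted at the origin on the work surface; the furniture and walls round the work are solid. World frame = base frame: x ahead of the robot, y to its left, z up, the work surface at z = 0. Lengths are in m, angles in rad, forces in N, time in s.
With the tool pointing down it reaches from about 0.375 to 0.9 m from the base axis. Payload 3.1 kg.
Tool frame: the origin (TCP) lies on the centre line of the jaws, within the pads' length; the fingertips stand robot.nose_length ahead of it and the grasp point (between the pads) lies 6 mm ahead of it (robot.nose_length is the distance from the TCP to the fingertips, in m); z points along the fingers, y is the line along which they close (so a half turn about z gives the same grasp; the last joint's range is limited). The gripper opens to 87 mm and grips with 3 to 60 N. Pads are 19 mm wide; open, the fingers measure 117 mm over their backs; the gripper's body (75 mm by 190 mm) begins 51 mm behind the grasp point.
Start: joints at [1.131, 0.527, 1.433, -0, 1.181, -0.178], TCP at [0.162, 0.604, 0.248] pointing down, gripper open.
Joint ranges: [-3.08, 3.08], [-0.75, 2.2], [0.22, 2.44], [-1.43, 4.57], [0, 2.65], [-2.85, 2.85]. Speed limits (rad/s): [2.79, 2.79, 3.14, 3.14, 3.14, 3.14].

## Interface

Orientations are given as a unit quaternion [x, y, z, w].
In Python, from rig import robot gives the robot as it stands.
- The arm moves only by the shell command python3 -m crank 'ROWS' [FORCE]. ROWS is JSON, one flat list of numbers, 7 for each row, row after row: the shift along the tool's x, y, z in mm, then the turn, a rotation vector about the tool's x, y, z in degrees, then the closure in counts, from 0 (fully open) to 255 (shut). In form: [x, y, z, ax, ay, az, fingers, x, y, z, ax, ay, az, fingers, ...]. A call has exactly 5 rows; each row is the pose to reach, as a shift and turn from the pose commanded when the call began, along the tool's axes at that moment; what a row does not reach only later rows make up. A row lasts 1/12 s, in which the tool goes at most 41.7 mm and 7.16 degrees, less where a joint would pass 70% of its speed; a pose out of reach is approached as far as the arm can. A call with a gripper value outside its range is refused whole. The fingers move at their own pace and stop on an object; FORCE is the grip in N (left out, the last holds). Time passes only in rows, so rows that repeat a pose let the fingers close, or fill a call up. It gives the time, the measured TCP pose, the force, the opening and the grip force at its end, in the units of the state.
- robot.get_obs(): the state, without advancing time (a new reading comes with each control period).
- robot.camera(name): name is "scene" or "top" or "wrist"; returns a dict with "pixels" (384x512x3 uint8, red, green, blue), "intrinsics" (3x3 intrinsics, pixels), "extrinsics" (4x4, takes a point from camera to world coordinates); the wrist camera has in their place "mount" (4x4, takes a point from camera to tool coordinates, whose origin is the TCP and whose axes are the flange's). Camera axes: x right, y down, z forward; pixel columns grow to the right and rows downward; lengths in m; the calibration is good to about 2 mm. The wrist camera is an equidistant fisheye: a pixel r from the principal point sees the ray r / f radians off the axis. A picture is of the moment at which its call begins: read the wrist's pose just before it. There is no depth.
- robot.hand_in(): hands the job in; it is judged then, once.
The state is a dict: "time": time; "q": joint angles; "joint_velocities": joint speeds; "joint_torque": joint torques, N m; "position": TCP position; "tool_rot": TCP orientation; "ft_force": force on the tool from outside, world axes, zero at the start; "moment": the same for the moment, N m; "grip_width": finger opening in m; "grip_force": force on a finger pad.
Only numpy, scipy, OpenCV 4.12 (cv2) and the standard library are available. Lean on these libraries where they do the work, as an engineer would, in place of code of your own. Each camera call takes 0.05 s, during which the arm holds its last target. There are 200 camera calls.

## Task

Wash up the tall tumbler: take the bottle brush out of its white pot, scrub the inside of the tumbler with two full up-and-down strokes, each time pushing down until the head touches the bottom, then lift the brush out, carry it clear over the things standing between, and hold it upright about 2 cm above the open mouth of its pot, centred and touching nothing, so that it drips into the pot. The program finishes while still holding the brush there, at rest: do not put it in or let it go. Leave the tumbler and pot standing upright where they are and do not disturb the mug, spice jar or pepper mill.

Things in the scene. Friction and masses are not known exactly. Their poses are not given: they have to be found in the camera images.
- brush: bottle brush, 198 mm long, about 0.11 kg, standing upright in the pot. Origin at the head's lower tip, z towards the handle end. Grey ribbed head 44 mm across, 96 long, tip rounded; steel neck; grey splash guard 67 mm across from 122 to 129 mm above the tip, with a 52 mm cone under it (115 to 122); round pale wooden handle 22 mm thick, 129 to 198 mm, straight from 140 to 188
- brush_tip (a point): the lower tip of the brush head (the brush's origin)
- brush_grip (a point): on the handle's axis, 170 mm above the tip and 28 mm below the handle's end: the place to grip, from above, any yaw
- brush_pot: white glazed round pot, 132 mm tall, 86 mm across at the foot, 69 at the rim, 0.7 kg, loose on the worktop; bore 58 mm wide at the mouth. Origin under its centre, z up. The brush hangs in it by its splash guard on the rim, tip 10 mm above the worktop, and lifts straight up out. Pot and tumbler may each be on either side of the robot
- pot_mouth (a point): centre of the pot's open mouth at rim height, 132 mm above its underside; z up. Room above: clear, but a wall cabinet hangs ahead on the left (y 0.02 to 0.52) from 0.46 m up; its front and handle are 0.55 m ahead of the base, so keep the wrist nearer than that when swinging past it
- tumbler: tall teal tumbler, open at the top, 112 mm tall, 80 mm across at the rim tapering to 60 at the foot, 150 g, loose. Origin under its centre, z up. Inside about 74 mm across at the rim, 50 mm at 10 mm above the worktop: with the brush upright on its axis the tip reaches the floor and the splash guard stays above the rim
- tumbler_floor (a point): centre of the tumbler's inner floor, 3 mm above its underside (rigid: 3 N on the tool is enough to feel it)
- mug: blue-grey mug, 96 mm tall, 87 mm across plus a handle; loose bystander standing between pot and tumbler, as are the next two. Origin under the middle of its extent
- spice_jar: glass spice jar with a red cap, 45 mm across, 106 mm tall, loose bystander; origin under its centre
- mill: dark wooden pepper mill, 58 mm across, 170 mm tall (taller than the pot's rim), loose bystander; origin under its centre
Mind the look-alikes: they are no part of the job. There is more than one size of the brush; the job needs the smallest.

How it is judged:
By the outcome, as a careful person would: the job done as asked, in the order asked, and still so for the second after the job is handed in, while the arm keeps its last pose, push and grip.
It also fails if it takes over 61 s, if anything falls off the work surface, if the arm or the gripper's body presses on something with over 40 N, if the wrist force passes 120 N, or if a joint passes its speed limit or range.

## Working session

There is one attempt and no reset: what is moved stays moved. The work goes in short steps, Python scripts to look and compute and a shell command to move; the robot and the scene stay as the last step left them, time stands still between calls to the robot, and variables do not carry over. Pictures are saved under pics/ and viewed, at most 10 in all, crops included, and the job is handed in when it is done.

```bash
mkdir -p pics; ls
python3 - <<'E'
from rig import robot
import cv2,numpy as np
o=robot.get_obs(); print(o); print(robot.nose_length)
for n in ("scene","top"):
    c=robot.camera(n); cv2.imwrite(f"pics/{n}0.png",c["pixels"][:,:,::-1]); print(n,c["intrinsics"].tolist(),np.round(c["extrinsics"],4).tolist())
c=robot.camera("wrist");cv2.imwrite("pics/w0.png",c["pixels"][:,:,::-1]);print(c["intrinsics"],c["mount"])
E
```

```text
pics
{'time': 0.0, 'q': array([ 1.13045954e+00,  5.28422039e-01,  1.43387948e+00, -1.15047865e-05,
        1.18139695e+00, -1.78509343e-01]), 'joint_velocities': array([-0.00059432, -0.0007995 ,  0.00089317, -0.00103831, -0.00077439,
        0.00202111]), 'joint_torque': array([-1.94663895e-03, -4.40050435e+01, -1.76592332e+01,  6.31837081e-02,
        5.83371834e-02, -1.53291844e-04]), 'position': array([0.16146968, 0.60309052, 0.24660595]), 'tool_rot': array([ 1.30537855e-01,  9.91442767e-01, -1.00452326e-03, -3.15552865e-04]), 'ft_force': array([-0.32106198,  0.642103  ,  0.85438556]), 'moment': array([-0.04720546, -0.01441168, -0.00911351]), 'grip_force': 0.0, 'grip_width': 0.08679777497924064}
0.025
scene [[472.6012537857343, 0.0, 254.7075152425276], [0.0, 472.6012537857343, 186.797562651107], [0.0, 0.0, 1.0]] [[0.5506, -0.4949, 0.6722, -0.393], [-0.8345, -0.3456, 0.4291, -0.634], [0.0199, -0.7973, -0.6033, 0.9257], [0.0, 0.0, 0.0, 1.0]]
top [[460.1307305342734, 0.0, 263.57615969132166], [0.0, 460.1307305342734, 189.2113580199491], [0.0, 0.0, 1.0]] [[0.4655, -0.8235, 0.3242, 0.0344], [-0.885, -0.4349, 0.1661, -0.2843], [0.0042, -0.3643, -0.9313, 1.4457], [0.0, 0.0, 0.0, 1.0]]
[[297.31863964   0.         254.75864026]
 [  0.         297.31863964 187.18413725]
 [  0.           0.           1.        ]] [[-8.49102083e-04 -9.67765376e-01 -2.51852052e-01  6.83985817e-02]
 [ 9.99999216e-01 -1.05346664e-03  6.76615961e-04 -2.25480482e-04]
 [-9.20123234e-04 -2.51851280e-01  9.67765512e-01 -1.37942510e-01]
 [ 0.00000000e+00  0.00000000e+00  0.00000000e+00  1.00000000e+00]]
```

Run:
```python
import cv2
for n in ("scene","top"):
    cv2.imwrite(f"pics/{n}0b.png",cv2.resize(cv2.imread(f"pics/{n}0.png"),(800,600),interpolation=cv2.INTER_CUBIC))
```

```text
(no output)
```

View pics/scene0b.png

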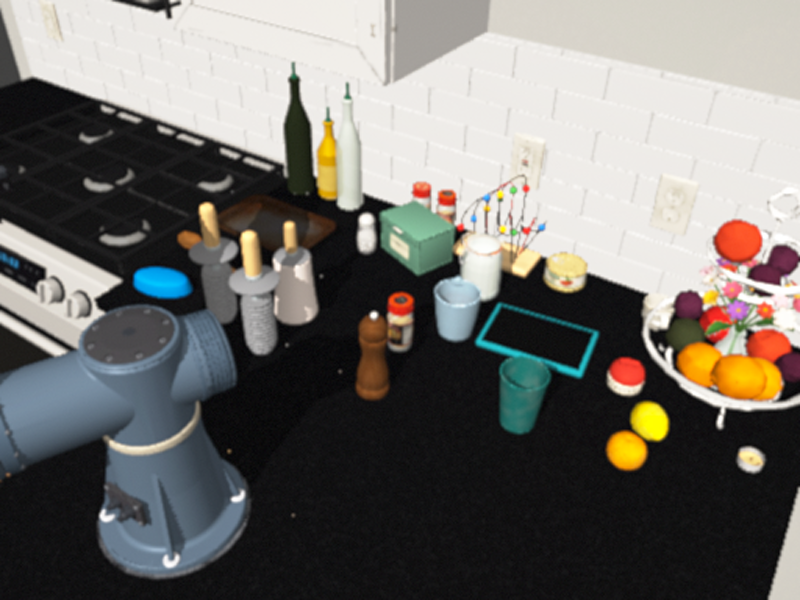

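View pics/top0b.png

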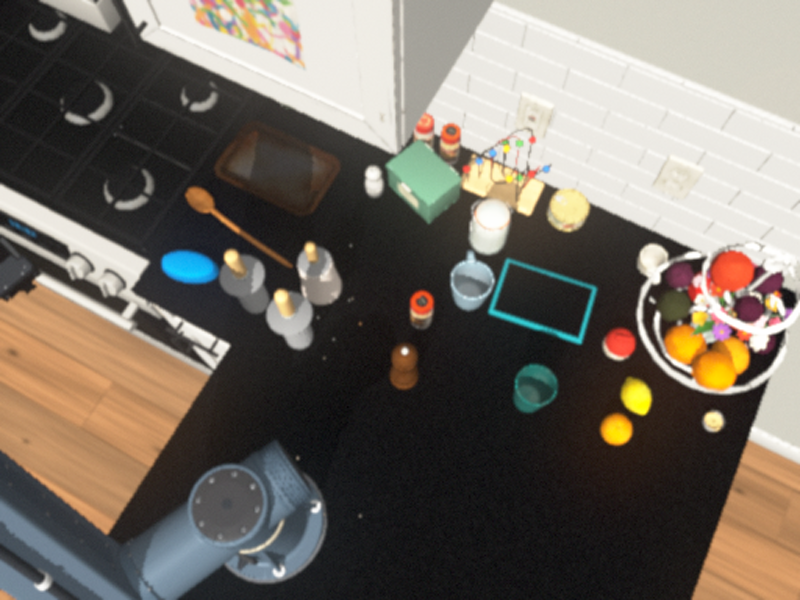

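The scene view shows the white pot at about (295,290) of 800x600, its brush handle end at (290,228), and the tumbler at (523,395). Two larger brushes stand to the left of the pot. The top view shows the pot brush handle at (312,248) and the tumbler rim at (536,385). I'll enlarge crops of both.

Run:
```python
import cv2,numpy as np
s=cv2.imread("pics/scene0.png");t=cv2.imread("pics/top0.png")
def cr(im,x,y): return cv2.resize(im[y:y+75,x:x+100],(400,300),interpolation=cv2.INTER_CUBIC)
m=np.vstack([np.hstack([cr(s,135,136),cr(t,150,145)]),np.hstack([cr(s,290,215),cr(t,300,215)])])
cv2.imwrite("pics/crop1.png",m)
```

```text
(no output)
```

View pics/crop1.png

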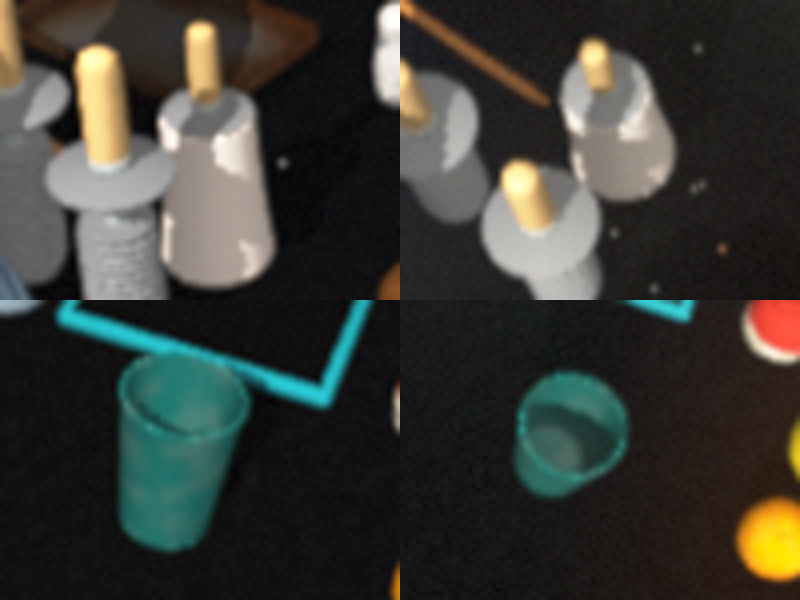

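View pics/w0.png

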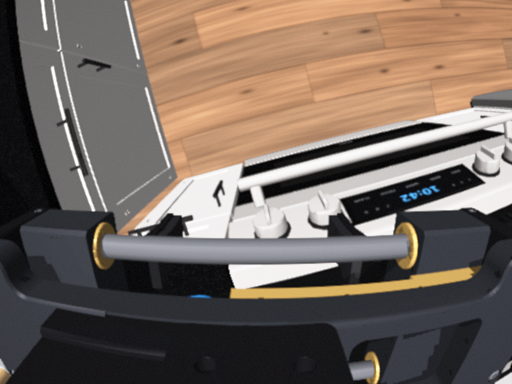

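The crop shows the pot brush's handle end at scene (185.5,143.5) and top (198.5,157) in native pixels. The splash guard is at scene (186.2,164) and top (201.5,167.5). The tumbler rim centre is at scene (336,238.8) and top (343,246.8). The wrist view only shows the floor and stove.

```bash
cat > h.py <<'E'
from rig import robot
import numpy as np, cv2
from scipy.spatial.transform import Rotation as R
def fixed(n):
    c=robot.camera(n); return c["intrinsics"],c["extrinsics"],c["pixels"]
def ray(K,E,p):
    d=E[:3,:3]@np.linalg.inv(K)@[p[0],p[1],1]; return E[:3,3],d/np.linalg.norm(d)
def onz(r,z): return r[0]+r[1]*(z-r[0][2])/r[1][2]
def tri(rs):
    P=[np.eye(3)-np.outer(d,d) for o,d in rs]
    return np.linalg.solve(sum(P),sum(p@r[0] for p,r in zip(P,rs)))
def to_tool(p):
    "world point -> shift (mm) along tool axes for TCP"
    o=robot.get_obs(); return np.round(1e3*R.from_quat(o["tool_rot"]).inv().apply(np.array(p)-o["position"]),1)
E
python3 - <<'E'
from h import *
S=fixed("scene");T=fixed("top")
def go(n,a,b,z):
    r=[ray(*S[:2],a)]if a else []; r+=[ray(*T[:2],b)]if b else []
    print(n,[np.round(onz(x,z)[:2],4) for x in r], np.round(tri(r),4) if len(r)>1 else "")
go("hend",(185.5,143.5),(198.5,157),.208)
go("guard",(186.2,164),(201.5,167.5),.139)
go("tumb",(336,238.8),(343,246.8),.112)
go("bigA",(160,151),(180,188.7),.25)
go("bigB",(133,134.5),(149,165),.25)
go("mill",(240,203),(259,225),.168)
go("jar",(257,190),(270,190),.106)
go("mug",(293,187),(301,178),.096)
E
```

```text
hend [array([0.4645, 0.1509]), array([0.466 , 0.1551])] [0.4679 0.1554 0.2046]
guard [array([0.4611, 0.1515]), array([0.4634, 0.1529])] [0.4642 0.154  0.1363]
tumb [array([ 0.4502, -0.341 ]), array([ 0.4464, -0.3404])] [ 0.4459 -0.3413  0.1154]
bigA [array([0.3476, 0.1352]), array([0.3432, 0.1359])] [0.3437 0.1336 0.2527]
bigB [array([0.3672, 0.2523]), array([0.3639, 0.2518])] [0.3639 0.25   0.2524]
mill [array([ 0.373 , -0.1019]), array([ 0.3746, -0.0964])] [ 0.377 -0.097  0.163]
jar [array([ 0.5116, -0.0646]), array([ 0.5079, -0.0643])] [ 0.5075 -0.0657  0.109 ]
mug [array([ 0.5947, -0.1359]), array([ 0.5938, -0.131 ])] [ 0.5962 -0.1326  0.0935]
```

```bash
python3 -m crank '[-20,-18,-30,0,0,0,0,-45,-40,-58,0,0,0,0,-75,-66,-80,0,0,0,0,-105,-92,-90,0,0,0,0,-135,-118,-90,0,0,0,0]' 30
python3 -m crank '[-30,-26,0,0,0,0,0,-60,-53,0,0,0,0,0,-90,-79,0,0,0,0,0,-120,-105,0,0,0,0,0,-150,-132,0,0,0,0,0]'
python3 - <<'E'
from h import *
print(robot.get_obs()["q"],to_tool([.463,.153,.174]))
E
```

```text
time: 0.67
position: [0.2616, 0.4569, 0.3404]
tool_rot: [0.13, 0.992, 0.003, 0.002]
ft_force: [0.7, -0.4, -0.5]
grip_width: 0.087
grip_force: 0.0
time: 1.08
position: [0.3715, 0.2889, 0.3377]
tool_rot: [0.13, 0.991, 0.0, 0.0]
ft_force: [0.4, 0.4, 0.2]
grip_width: 0.0872
grip_force: 0.0
[ 4.22749590e-01  2.07556488e-01  1.68301552e+00  9.29865833e-05
  1.25040404e+00 -8.86603904e-01] [-123.4 -107.7  163.7]
```

```bash
python3 -m crank '[-30,-26,0,0,0,0,0,-60,-53,0,0,0,0,0,-90,-79,0,0,0,0,0,-123,-108,0,0,0,0,0,-123,-108,0,0,0,0,0]'
python3 - <<'E'
from h import *
print(robot.get_obs()["position"],robot.get_obs()["tool_rot"])
c=robot.camera("wrist");cv2.imwrite("pics/w1.png",cv2.resize(c["pixels"][:,:,::-1],(800,600),interpolation=cv2.INTER_CUBIC))
E
```

```text
time: 1.5
position: [0.4662, 0.1489, 0.3377]
tool_rot: [0.134, 0.991, -0.001, 0.002]
ft_force: [0.1, 0.6, 0.5]
grip_width: 0.087
grip_force: 0.0
[0.46622837 0.14892697 0.3377192 ] [ 0.13376669  0.99100939 -0.00126082  0.00229573]
```

View pics/w1.png

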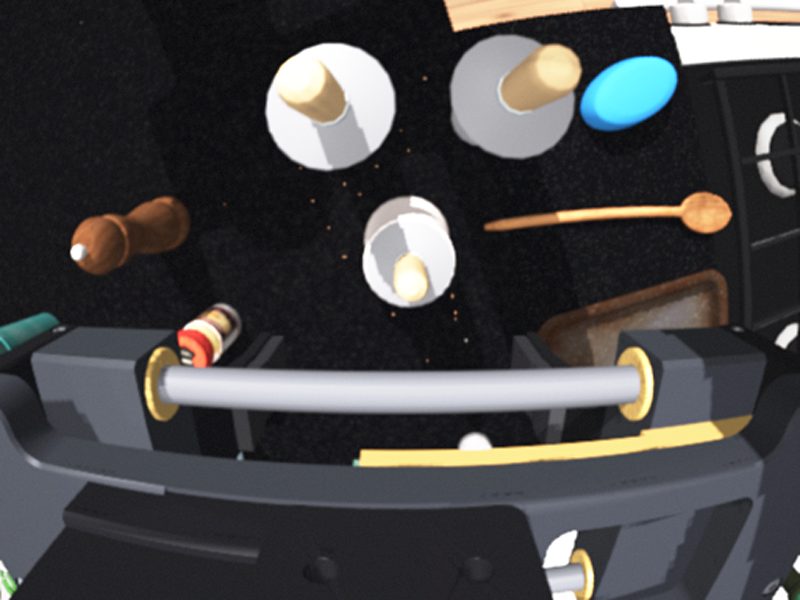

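The wrist view shows the brush handle end at about (411,287) and the guard centre at (409,261), in 800x600 pixels. The larger brushes are at the top and clear of the gripper.

```bash
cat >> h.py <<'E'
def wray(c,p,o):
    K=c["intrinsics"];v=np.array([p[0]-K[0,2],p[1]-K[1,2]]);r=np.hypot(*v);t=r/K[0,0]
    d=np.r_[np.sin(t)*v/r,np.cos(t)]
    Rw=R.from_quat(o["tool_rot"]).as_matrix();M=c["mount"]
    return o["position"]+Rw@M[:3,3],Rw@M[:3,:3]@d
E
python3 - <<'E'
from h import *
o=robot.get_obs();c=robot.camera("wrist")
for _ in range(3): print(robot.get_obs()["position"])
for p,z in (((411,287),.208),((409,261),.139)):
    print(np.round(onz(wray(c,np.array(p)/1.5625,o),z),4))
print(to_tool([.463,.153,.174]))
E
```

```text
[0.46254691 0.15291685 0.33729964]
[0.46254691 0.15291685 0.33729964]
[0.46254691 0.15291685 0.33729964]
[0.4643 0.1589 0.208 ]
[0.462 0.16  0.139]
[ -0.5   0.2 163.3]
```

```bash
python3 -m crank '[0,2,25,0,0,0,0,0,3,55,0,0,0,0,0,3,85,0,0,0,0,0,3,110,0,0,0,0,0,3,130,0,0,0,0]'
python3 -m crank '[0,0,15,0,0,0,0,0,0,30,0,0,0,0,0,0,34,0,0,0,0,0,0,34,0,0,0,120,0,0,34,0,0,0,180]' 30
```

```text
time: 2.02
position: [0.4602, 0.1588, 0.2057]
tool_rot: [0.129, 0.992, -0.0, -0.002]
ft_force: [0.4, 0.1, -0.2]
grip_width: 0.0873
grip_force: 0.0
time: 2.43
position: [0.4623, 0.1582, 0.1739]
tool_rot: [0.13, 0.992, 0.0, 0.0]
ft_force: [1.0, 0.1, 0.1]
grip_width: 0.0801
grip_force: 0.0
```

```bash
python3 -m crank '[0,0,0,0,0,0,255,0,0,0,0,0,0,255,0,0,0,0,0,0,255,0,0,0,0,0,0,255,0,0,0,0,0,0,255]' 30
```

```text
time: 2.85
position: [0.4627, 0.1572, 0.1739]
tool_rot: [0.131, 0.991, 0.0, 0.0]
ft_force: [-0.6, -0.6, -0.1]
grip_width: 0.0481
grip_force: 0.0
```

```bash
python3 -m crank '[0,0,0,0,0,0,255,0,0,0,0,0,0,255,0,0,0,0,0,0,255,0,0,0,0,0,0,255,0,0,0,0,0,0,255]' 30; python3 -m crank '[0,0,0,0,0,0,255,0,0,0,0,0,0,255,0,0,0,0,0,0,255,0,0,0,0,0,0,255,0,0,0,0,0,0,255]' 30
```

```text
time: 3.27
position: [0.4625, 0.1572, 0.1734]
tool_rot: [0.131, 0.991, -0.0, -0.0]
ft_force: [-0.2, 0.8, -0.1]
grip_width: 0.0213
grip_force: 30.0
time: 3.68
position: [0.4626, 0.1573, 0.1735]
tool_rot: [0.131, 0.991, 0.0, 0.0]
ft_force: [0.0, -0.4, -0.0]
grip_width: 0.0211
grip_force: 30.0
```

```bash
python3 -m crank '[0,0,-8,0,0,0,255,0,0,-25,0,0,0,255,0,0,-50,0,0,0,255,0,0,-80,0,0,0,255,0,0,-110,0,0,0,255]'; python3 -m crank '[0,0,-30,0,0,0,255,0,0,-60,0,0,0,255,0,0,-85,0,0,0,255,0,0,-95,0,0,0,255,0,0,-95,0,0,0,255]'
python3 - <<'E'
from h import *
S=fixed("scene");T=fixed("top")
s=S[2][:,:,::-1];t=T[2][:,:,::-1]
cv2.imwrite("pics/s2.png",s);cv2.imwrite("pics/t2.png",t)
def cr(im,x,y,k=2): return cv2.resize(im[y:y+150,x:x+200],(400,300),interpolation=cv2.INTER_CUBIC)
cv2.imwrite("pics/m2.png",np.vstack([np.hstack([cr(s,90,80),cr(t,100,70)]),np.hstack([cr(s,260,180),cr(t,260,160)])]))
print(robot.get_obs()["position"],to_tool([.448,-.341,.374]))
E
```

```text
time: 4.1
position: [0.4617, 0.1572, 0.2846]
tool_rot: [0.131, 0.991, -0.0, -0.001]
ft_force: [0.3, -0.4, -0.7]
grip_width: 0.0211
grip_force: 30.0
time: 4.52
position: [0.4637, 0.1574, 0.382]
tool_rot: [0.13, 0.991, 0.001, 0.003]
ft_force: [0.7, -0.7, -0.6]
grip_width: 0.0211
grip_force: 30.0
[0.46192085 0.15723077 0.37847106] [-115.5 -484.9    4.5]
```

View pics/m2.png

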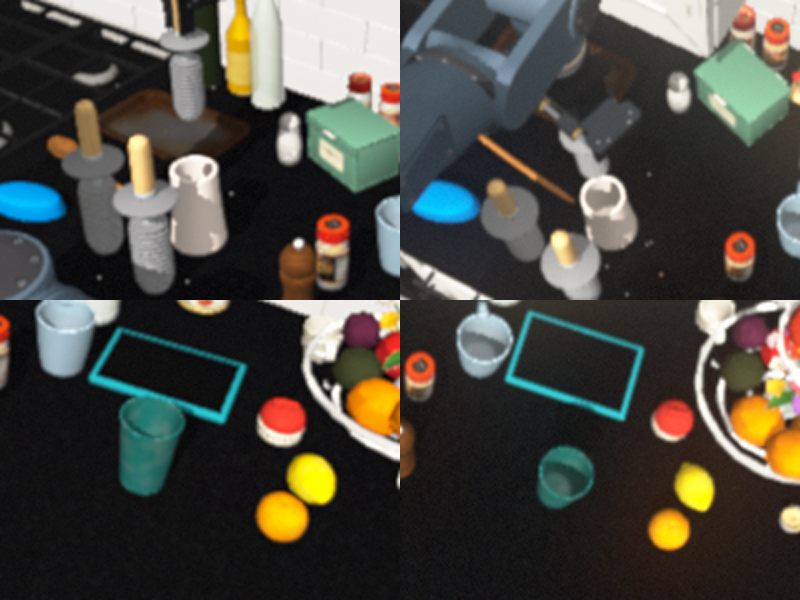

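The brush is out and upright, and the pot still stands with its mouth at top crop (603,199) and scene crop (194,167). Next I carry it towards the tumbler.

```bash
python3 -m crank '[-5,-20,0,0,0,0,255,-12,-50,0,0,0,0,255,-20,-85,0,0,0,0,255,-29,-120,0,0,0,0,255,-37,-155,0,0,0,0,255]'; python3 -m crank '[-8,-35,0,0,0,0,255,-17,-70,0,0,0,0,255,-25,-105,0,0,0,0,255,-34,-140,0,0,0,0,255,-42,-175,0,0,0,0,255]'; python3 -m crank '[-4,-20,0,0,0,0,255,-7,-35,0,0,0,0,255,-9,-45,0,0,0,0,255,-9,-45,0,0,0,0,255,-9,-45,0,0,0,0,255]'
python3 - <<'E'
from h import *
robot.camera("wrist")
o=robot.get_obs();c=robot.camera("wrist");w=c["pixels"][:,:,::-1]
cv2.imwrite("pics/w3.png",cv2.resize(w,(800,600),interpolation=cv2.INTER_CUBIC))
import pickle; pickle.dump((o,c),open("w3.pkl","wb"))
print(o["position"],o["tool_rot"])
S=fixed("scene");T=fixed("top")
for n,c,p in (("s",S,(187,163.5)),("t",T,(201.5,169.5))): print("pot",np.round(onz(ray(*c[:2],p),.132),4))
for n,c,p in (("s",S,(335.7,236.5)),("t",T,(342.8,247.2))): print("tum",np.round(onz(ray(*c[:2],p),.112),4))
E
```

```text
time: 5.03
position: [0.4568, -0.0031, 0.3766]
tool_rot: [0.13, 0.992, 0.0, -0.002]
ft_force: [1.1, 0.9, -0.9]
grip_width: 0.0211
grip_force: 30.0
time: 5.45
position: [0.4522, -0.1831, 0.3766]
tool_rot: [0.131, 0.991, 0.001, -0.002]
ft_force: [0.5, -0.4, -0.6]
grip_width: 0.021
grip_force: 30.0
time: 5.87
position: [0.45, -0.2271, 0.3773]
tool_rot: [0.131, 0.991, 0.001, -0.001]
ft_force: [1.0, 0.5, -1.8]
grip_width: 0.0209
grip_force: 30.0
[ 0.45010611 -0.22657512  0.37760572] [ 1.30353987e-01  9.91466569e-01  9.83020766e-04 -9.55950134e-04]
pot [0.472  0.1582 0.132 ]
pot [0.4598 0.1518 0.132 ]
tum [ 0.4574 -0.3367  0.112 ]
tum [ 0.445  -0.3404  0.112 ]
```

View pics/w3.png

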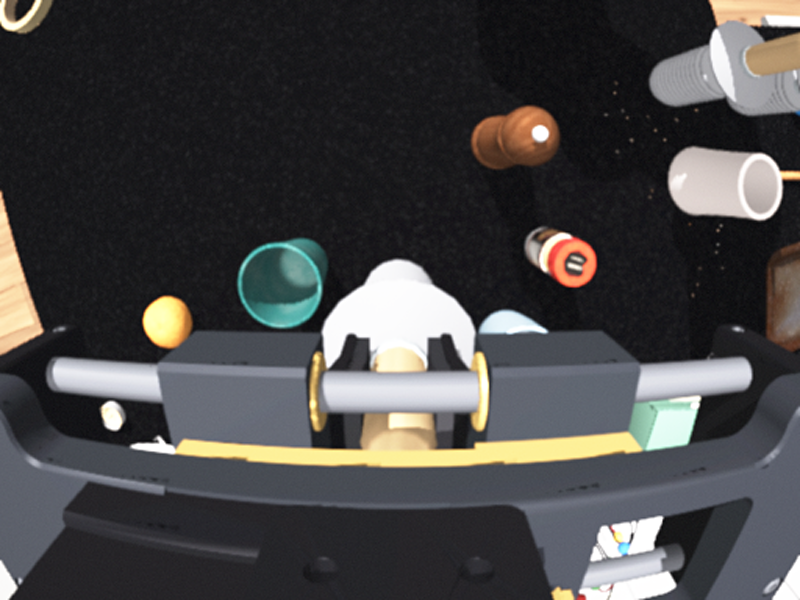

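In the wrist view the tumbler rim centre is at (281,284), the pot mouth at (760,186), and the held guard is centred on column 399 (800x600 pixels).

Run:
```python
from h import *
import pickle
o,c=pickle.load(open("w3.pkl","rb"))
for p,z in (((281,284),.112),((760,186),.132)): print(np.round(onz(wray(c,np.array(p)/1.5625,o),z),4))
# tip/guard tilt check: guard expected pixel extents
M=c["mount"];K=c["intrinsics"]
def proj(pt):
    q=M[:3,:3].T@(np.array(pt)-M[:3,3]);t=np.arctan2(np.hypot(q[0],q[1]),q[2]);return (K[:2,2]+K[0,0]*t*q[:2]/np.hypot(q[0],q[1]))*1.5625
for a in range(0,360,90): print(a,proj([.0335*np.cos(np.radians(a)),.0335*np.sin(np.radians(a)),.0345]))
print("head top edge",proj([.022,0,.1635-.09]),proj([.022,0,.1635-.03]))
```

```text
[ 0.4496 -0.3364  0.112 ]
[0.4676 0.1558 0.132 ]
0 [398.30734111 266.96620084]
90 [481.55148671 348.91595665]
180 [398.41390369 422.14146133]
270 [315.14493784 349.1120527 ]
head top edge [398.20486291 274.55351476] [398.0806441 252.8502718]
```

```bash
python3 -m crank '[-6,-25,0,0,0,0,255,-14,-55,0,0,0,0,255,-22,-85,0,0,0,0,255,-28,-107,0,0,0,0,255,-28,-107,0,0,0,0,255]'; python3 -m crank '[0,0,0,0,0,0,255,0,0,20,0,0,0,255,0,0,40,0,0,0,255,0,0,60,0,0,0,255,0,0,60,0,0,0,255]'
python3 - <<'E'
from h import *
robot.camera("wrist")
o=robot.get_obs();c=robot.camera("wrist");w=c["pixels"][:,:,::-1]
S=fixed("scene")[2][:,:,::-1];T=fixed("top")[2][:,:,::-1]
a=cv2.resize(w[90:290,120:387],(400,300),interpolation=cv2.INTER_CUBIC)
def cr(im,x,y): return cv2.resize(im[y:y+112,x:x+150],(400,300),interpolation=cv2.INTER_CUBIC)
cv2.imwrite("pics/m4.png",np.vstack([np.hstack([a,a*0]),np.hstack([cr(S,265,165),cr(T,270,185)])]))
print(o["position"],o["q"],to_tool([.449,-.3375,.30]))
E
```

```text
time: 6.48
position: [0.4503, -0.3422, 0.3784]
tool_rot: [0.132, 0.991, -0.002, 0.001]
ft_force: [-0.1, -0.6, -1.1]
grip_width: 0.0211
grip_force: 30.0
time: 6.9
position: [0.4483, -0.3344, 0.3148]
tool_rot: [0.13, 0.992, 0.003, -0.003]
ft_force: [-0.8, 1.0, -1.9]
grip_width: 0.0213
grip_force: 30.0
[ 0.44904999 -0.33545253  0.31682113] [-8.41139552e-01  3.67411867e-01  1.50608837e+00  3.95298194e-04
  1.27414485e+00 -2.15205047e+00] [ 1.8  0.2 20.1]
```

View pics/m4.png

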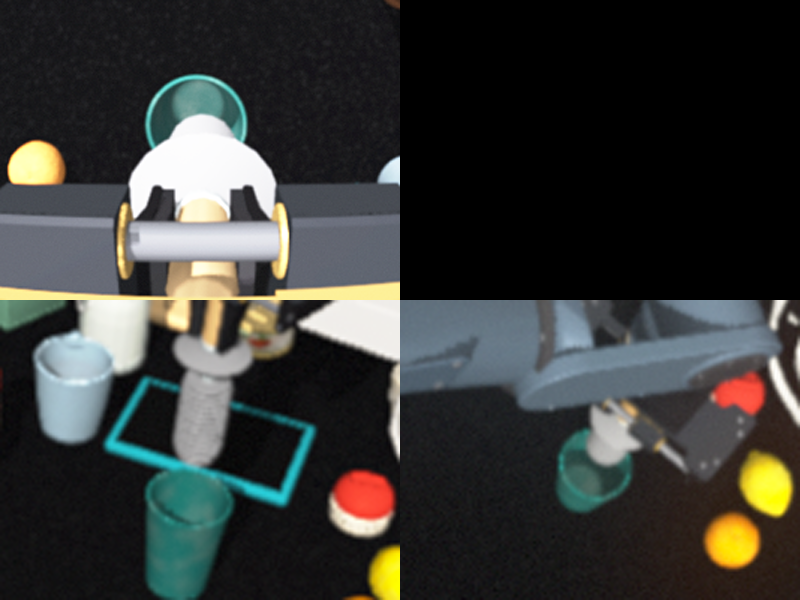

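Wrist crop: tumbler rim spans 146–247 in x, with its top edge at 76. Scene crop: brush tip at (194,467), rim centre at (189,500). Now I compute the offset between them.

Run:
```python
from h import *
o=robot.get_obs();c=robot.camera("wrist");S=fixed("scene");T=fixed("top")
print(o["position"])
for p in ((196.5,124),):
    q=(120+p[0]/1.5,90+p[1]/1.5); print("wrist rim",np.round(onz(wray(c,q,o),.112),4))
q=(120+196.5/1.5,90+76/1.5);e=onz(wray(c,q,o),.112);d=R.from_quat(o["tool_rot"]).apply([.04,0,0]);print("via far edge",np.round(e-d,4))
k=150/400
f=lambda C,p: C
s=lambda x,y:(265+x*k,165+(y-300)*112/300)
t=lambda x,y:(270+(x-400)*k,185+(y-300)*112/300)
print("scene rim",onz(ray(*S[:2],s(189,500)),.112),"top rim",onz(ray(*T[:2],t(594,467)),.112))
# predicted tip & guard pixel given TCP pose
def proj(C,P):
    K,E,_=C;v=E[:3,:3].T@(np.array(P)-E[:3,3]);return (K@v/v[2])[:2]
x,y,z=o["position"]
for h in (.0,.035,.1255): 
    p=proj(S,[x,y,z-.1635+h]);u=((p[0]-265)/k,(p[1]-165)*300/112+300)
    p=proj(T,[x,y,z-.1635+h]);v=((p[0]-270)/k+400,(p[1]-185)*300/112+300);print(h,np.round(u),np.round(v))
```

```text
[ 0.45063903 -0.33811264  0.32007052]
wrist rim [ 0.4536 -0.3438  0.112 ]
via far edge [ 0.4554 -0.3441  0.1121]
scene rim [ 0.44718354 -0.34211988  0.112     ] top rim [ 0.44448996 -0.34043452  0.112     ]
0.0 [193. 461.] [601. 451.]
0.035 [198. 431.] [607. 442.]
0.1255 [211. 351.] [623. 418.]
```

Run:
```python
from h import *
for i in range(5): robot.camera("top"); o=robot.get_obs(); print(np.round(o["position"],4),np.round(o["joint_velocities"],3)[:3])
print(to_tool([.450,-.340,.25]), o["tool_rot"])
```

```text
[ 0.4503 -0.3386  0.3198] [-0.004  0.006  0.006]
[ 0.4501 -0.3386  0.3195] [-0.002  0.006  0.005]
[ 0.45   -0.3385  0.3192] [-0.002  0.005  0.004]
[ 0.4499 -0.3385  0.319 ] [-0.002  0.004  0.002]
[ 0.4499 -0.3384  0.3188] [-0.     0.004  0.004]
[-0.5 -1.4 68.8] [ 1.30584694e-01  9.91437118e-01 -1.86896721e-04  2.07040909e-04]
```

```bash
python3 -m crank '[0,-1,20,0,0,0,255,0,-1,45,0,0,0,255,0,-1,70,0,0,0,255,0,-1,90,0,0,0,255,0,-1,105,0,0,0,255]'; python3 -m crank '[0,0,5,0,0,0,255,0,0,12,0,0,0,255,0,0,20,0,0,0,255,0,0,25,0,0,0,255,0,0,25,0,0,0,255]'
python3 - <<'E'
from h import *
for i in range(2): robot.camera("top")
o=robot.get_obs(); print(np.round(o["position"],4),o["ft_force"],o["moment"])
cv2.imwrite("pics/s5.png",robot.camera("scene")["pixels"][:,:,::-1])
E
```

```text
time: 7.92
position: [0.4489, -0.3388, 0.2116]
tool_rot: [0.131, 0.991, 0.001, -0.001]
ft_force: [0.4, -0.8, -1.3]
grip_width: 0.0215
grip_force: 30.0
time: 8.33
position: [0.4494, -0.3391, 0.1879]
tool_rot: [0.131, 0.991, 0.0, -0.0]
ft_force: [-1.5, 0.3, -1.3]
grip_width: 0.0214
grip_force: 30.0
[ 0.4498 -0.3395  0.1888] [-0.37017874  0.40898865 -0.48209042] [-0.00107852  0.01077989  0.04707236]
```

```bash
python3 -m crank '[0,0,4,0,0,0,255,0,0,8,0,0,0,255,0,0,12,0,0,0,255,0,0,15,0,0,0,255,0,0,17,0,0,0,255]'; python3 -m crank '[0,0,2,0,0,0,255,0,0,4,0,0,0,255,0,0,5,0,0,0,255,0,0,6,0,0,0,255,0,0,6,0,0,0,255]'
```

```text
time: 8.9
position: [0.4494, -0.3391, 0.1709]
tool_rot: [0.131, 0.991, 0.0, -0.0]
ft_force: [0.6, -0.1, -0.8]
grip_width: 0.021
grip_force: 30.0
time: 9.32
position: [0.4498, -0.3395, 0.1668]
tool_rot: [0.13, 0.991, -0.0, 0.0]
ft_force: [-0.9, 0.6, 6.8]
grip_width: 0.0216
grip_force: 30.0
```

```bash
python3 -m crank '[0,0,-5,0,0,0,255,0,0,-25,0,0,0,255,0,0,-50,0,0,0,255,0,0,-72,0,0,0,255,0,0,-85,0,0,0,255]'; python3 -m crank '[0,0,0,0,0,0,255,0,0,0,0,0,0,255,0,0,15,0,0,0,255,0,0,35,0,0,0,255,0,0,55,0,0,0,255]'; python3 -m crank '[0,0,10,0,0,0,255,0,0,18,0,0,0,255,0,0,24,0,0,0,255,0,0,28,0,0,0,255,0,0,30,0,0,0,255]'
python3 - <<'E'
from h import *
for i in range(2): robot.camera("top")
o=robot.get_obs(); print(np.round(o["position"],4),o["ft_force"])
E
```

```text
time: 9.73
position: [0.4503, -0.3401, 0.253]
tool_rot: [0.13, 0.991, -0.001, 0.001]
ft_force: [0.1, -0.6, -0.9]
grip_width: 0.0213
grip_force: 30.0
time: 10.15
position: [0.4491, -0.3388, 0.1939]
tool_rot: [0.131, 0.991, 0.0, -0.0]
ft_force: [-0.2, 0.2, -0.8]
grip_width: 0.0215
grip_force: 30.0
time: 10.57
position: [0.45, -0.3396, 0.1667]
tool_rot: [0.131, 0.991, -0.0, 0.0]
ft_force: [-1.3, 2.8, 17.0]
grip_width: 0.0212
grip_force: 30.0
[ 0.4498 -0.3395  0.1668] [-1.60100175  0.99305803  4.39893831]
```

```bash
python3 -m crank '[0,0,-5,0,0,0,255,0,0,-25,0,0,0,255,0,0,-50,0,0,0,255,0,0,-72,0,0,0,255,0,0,-85,0,0,0,255]'; python3 -m crank '[0,0,-15,0,0,0,255,0,0,-40,0,0,0,255,0,0,-70,0,0,0,255,0,0,-100,0,0,0,255,0,0,-125,0,0,0,255]'; python3 -m crank '[0,0,-3,0,0,0,255,0,0,-3,0,0,0,255,0,0,-3,0,0,0,255,0,0,-3,0,0,0,255,0,0,-3,0,0,0,255]'
python3 - <<'E'
from h import *
S=fixed("scene");T=fixed("top")
s=S[2][:,:,::-1];t=T[2][:,:,::-1]
def cr(im,x,y,k=2): return cv2.resize(im[y:y+75,x:x+100],(400,300),interpolation=cv2.INTER_CUBIC)
cv2.imwrite("pics/m6.png",np.vstack([np.hstack([cr(s,135,136),cr(t,150,145)]),np.hstack([cr(s,290,215),cr(t,300,215)])]))
for i in range(3): robot.camera("top")
o=robot.get_obs(); print(np.round(o["position"],4),o["ft_force"])
print(to_tool([.4626,.1572,.378]))
E
```

```text
time: 11.08
position: [0.4506, -0.3404, 0.2537]
tool_rot: [0.13, 0.991, -0.002, 0.002]
ft_force: [1.3, -0.1, -0.5]
grip_width: 0.0212
grip_force: 30.0
time: 11.5
position: [0.4498, -0.3395, 0.3784]
tool_rot: [0.13, 0.991, -0.001, 0.001]
ft_force: [-0.3, -0.8, -1.2]
grip_width: 0.021
grip_force: 30.0
time: 11.92
position: [0.4489, -0.3386, 0.3764]
tool_rot: [0.131, 0.991, 0.001, -0.002]
ft_force: [-0.6, -0.2, -0.8]
grip_width: 0.0211
grip_force: 30.0
[ 0.4495 -0.3392  0.3778] [ 0.68231814 -0.23098174 -1.47090358]
[1.158e+02 4.829e+02 2.000e-01]
```

View pics/m6.png

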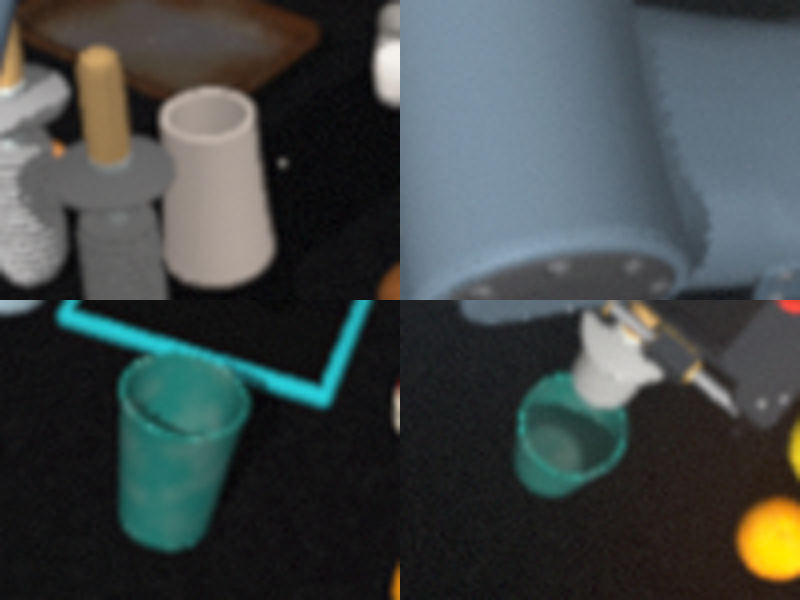

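Tumbler and pot stand unmoved: the pot rim is still at scene crop (209,115) and the tumbler rim at (184,395). Now I carry the brush back.

```bash
python3 -m crank '[5,20,0,0,0,0,255,12,50,0,0,0,0,255,20,83,0,0,0,0,255,28,117,0,0,0,0,255,36,150,0,0,0,0,255]'; python3 -m crank '[8,34,0,0,0,0,255,16,67,0,0,0,0,255,24,100,0,0,0,0,255,32,134,0,0,0,0,255,40,167,0,0,0,0,255]'; python3 -m crank '[8,34,0,0,0,0,255,16,67,0,0,0,0,255,24,100,0,0,0,0,255,30,125,0,0,0,0,255,35,146,0,0,0,0,255]'; python3 -m crank '[3,12,0,0,0,0,255,5,20,0,0,0,0,255,5,20,0,0,0,0,255,5,20,0,0,0,0,255,5,20,0,0,0,0,255]'
python3 - <<'E'
from h import *
for i in range(10): robot.camera("top")
o=robot.get_obs(); print(np.round(o["position"],4),o["ft_force"])
print(to_tool([.463,.157,.3155]))
E
```

```text
time: 12.58
position: [0.4534, -0.1837, 0.3783]
tool_rot: [0.131, 0.991, 0.0, -0.0]
ft_force: [0.7, 1.0, -1.5]
grip_width: 0.0213
grip_force: 30.0
time: 13.0
position: [0.458, -0.0118, 0.3786]
tool_rot: [0.131, 0.991, 0.0, 0.0]
ft_force: [1.3, 0.7, -1.2]
grip_width: 0.021
grip_force: 30.0
time: 13.42
position: [0.4618, 0.1389, 0.3785]
tool_rot: [0.13, 0.992, 0.0, 0.0]
ft_force: [0.6, 0.0, -1.6]
grip_width: 0.021
grip_force: 30.0
time: 13.83
position: [0.4626, 0.1565, 0.3784]
tool_rot: [0.131, 0.991, -0.0, -0.0]
ft_force: [0.4, 0.3, -0.8]
grip_width: 0.0213
grip_force: 30.0
[0.4626 0.1571 0.3785] [-0.34567674 -0.31900738 -1.7638289 ]
[-0.4 -0.  63. ]
```

```bash
python3 -m crank '[0,0,15,0,0,0,255,0,0,32,0,0,0,255,0,0,47,0,0,0,255,0,0,57,0,0,0,255,0,0,62,0,0,0,255]'; python3 -m crank '[0,0,1,0,0,0,255,0,0,1,0,0,0,255,0,0,1,0,0,0,255,0,0,1,0,0,0,255,0,0,1,0,0,0,255]';  python3 - <<'E'
from h import *
for i in range(10): robot.camera("top")
o=robot.get_obs(); print(np.round(o["position"],4),o["ft_force"])
s=robot.camera("scene")["pixels"][:,:,::-1];t=robot.camera("top")["pixels"][:,:,::-1];w=robot.camera("wrist")["pixels"][:,:,::-1]
def cr(im,x,y,W=120,H=90): return cv2.resize(im[y:y+H,x:x+W],(400,300),interpolation=cv2.INTER_CUBIC)
cv2.imwrite("pics/m7.png",np.vstack([np.hstack([cr(s,125,100),cr(t,140,115)]),np.hstack([cr(w,195,100),cr(s,200,140,200,150)])]))
E
```

```text
time: 14.75
position: [0.4617, 0.1572, 0.315]
tool_rot: [0.131, 0.991, -0.0, -0.001]
ft_force: [0.5, 0.0, -0.8]
grip_width: 0.0211
grip_force: 30.0
time: 15.17
position: [0.463, 0.1573, 0.3162]
tool_rot: [0.131, 0.991, 0.0, 0.001]
ft_force: [0.4, -0.1, -1.3]
grip_width: 0.0215
grip_force: 30.0
[0.4625 0.1573 0.3155] [-0.28004547  0.15054635 -0.77992616]
```

View pics/m7.png

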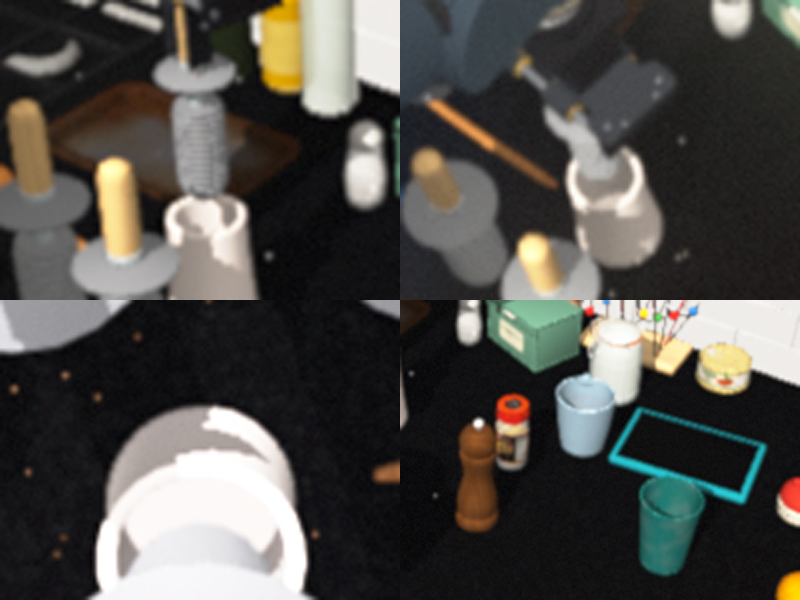

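The brush hangs just above the pot mouth. In the wrist crop the head (125–278) is centred on the rim (97–307). In the scene crop the tip is at (204,196) and the rim centre at about (207,220). I'll check this against projections.

Run:
```python
from h import *
S=fixed("scene");T=fixed("top");o=robot.get_obs();x,y,z=o["position"]
def proj(C,P):
    K,E,_=C;v=E[:3,:3].T@(np.array(P)-E[:3,3]);return (K@v/v[2])[:2]
def sp(P): return np.round((proj(S,P)-[125,100])*10/3,1)
def tp(P): return np.round((proj(T,P)-[140,115])*10/3+[400,0],1)
for dx,dy in((0,0),(.005,0),(0,.005)): print("rim",sp([x+dx,y+dy,.132]),tp([x+dx,y+dy,.132]))
print("tip",sp([x,y,z-.1635]),"guard",sp([x,y,z-.1635+.1255]),"headmid",tp([x,y,z-.1635+.05]))
```

```text
rim [200.6 217. ] [601.5 176.8]
rim [204.2 214.4] [604.2 172.5]
rim [196.2 215.1] [596.9 174.6]
tip [199.  198.2] guard [188.5  72.2] headmid [591.8 145. ]
```

```bash
python3 -c "
from rig import robot
print(robot.hand_in())"
```

```text
the job is handed in; nothing more can be done
None
```

I scrubbed the tumbler with two strokes, each felt touching the bottom, and handed the job in with the brush held upright and still about 2 cm above the pot mouth, centred to about 1 mm by the camera check; in the pictures, the tumbler and pot hadn't moved and the mug, jar and mill were standing.

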